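# Slide the bored plate under the low bridge to its stop

## Task

On the granite table, push the flat plate with the three holes sideways until its long edge lies flush against the long steel fence, while it is still in front of the low bridge. Then slide it along the fence, under the bridge, until its leading end rests against the end stop, still flush with the fence. Only push it with the fingers: it must stay flat on the table, never lifted or tipped, and the other loose things are left where they stand.

Things in the scene. Friction and masses are not known exactly. Their poses are not given: they have to be found in the camera images.
- plate: flat aluminium plate on the table, 92 mm (its x) by 160 mm (its y) by 12 mm thick, three 20 mm holes on its long centre line at y = -50, 0, +50 mm; 0.3 to 0.55 kg, slides under a few newtons. Origin: centre of its underside, z up. At first its y is within 0.25 rad of the fixture's y, its centre 150 to 240 mm before home (-y) and 25 to 65 mm short of its place at the fence.
- fixture: fixed steel fixture: fence, bridge and end stop in one. Origin: on the table, where the plate's origin lies when home (plate axes then along the fixture's). +y is the direction in which the plate slides home (towards the robot's left); +x points away from the robot. Home, the plate's rear 70 mm stand out before the bridge.
- fence (a point): middle of the top edge of the fence's guiding face, at fixture x = +46 mm, y = -90 mm. The face looks to -x (to the robot); the bar is 15 mm high, 20 mm thick and runs from fixture y = -280 to +100 mm. Site axes as the fixture's.
- bridge (a point): middle of the lower edge of the bridge's entry face, at fixture x = 0, y = -10 mm, z = 16 mm. The dark beam is 60 mm deep (fixture y -10 to +50 mm), underside 16 mm and top 30 mm above the table, screw heads to 36 mm, spanning x -74 to +86 mm. Its foot on the robot's side has its inner face at x = -54 mm: the passage is 100 mm wide, 16 mm high.
- stop (a point): middle of the top edge of the end stop's face, at fixture x = 0, y = +80 mm. The face looks to -y, towards the arriving plate; the bar is 15 mm high, 20 mm thick and runs from fixture x = -44 to +46 mm.
- ring_gauge: plain steel ring, outside 54 mm, bore 32 mm, 22 mm high, lying flat on the robot's side of the bridge. Origin: centre of its underside. Leave it alone.
- v_block: dark steel V-block, 50 x 60 x 42 mm, behind the fence. Origin: centre of its underside. Leave it alone.
- plug_gauge: slim turned steel plug gauge standing upright, 28 mm across and 100 mm tall, beyond the end stop. Origin: centre of its underside. Leave it alone.
- gauge_block: plain steel block 35 x 50 x 30 mm, behind the fence. Origin: centre of its underside. Leave it alone.
- cap_nut: small dark flanged cap nut, 32 mm across, 32 mm tall, behind the fence. Origin: centre of its underside. Leave it alone.
Not all that is in view belongs to the job. There is more than one size of the plate; the job needs the largest.

How it is judged:
On the way:
1. the plate lies flush along the fence while still wholly in front of the bridge (x of plate in the frame of fixture above -0.0035 m and angle between the y axis of plate and the y axis of fixture, either way round below 0.035 rad and y of plate in the frame of fixture below -0.09 m), for 0.2 s.
At the end, for the whole second after the job is handed in: The plate lies flat and at rest under the bridge, its leading end within 3.5 mm of the end stop, its long edge within 3.5 mm of the fence (measured at its centre) and parallel to it within 0.035 rad (x of plate in the frame of fixture above -0.0035 m and angle between the y axis of plate and the y axis of fixture, either way round below 0.035 rad and y of plate in the frame of fixture above -0.0035 m and height (world z) of plate below 0.003 m and angle between plate's own z axis and vertical below 0.03 rad and linear speed of plate below 0.005 m/s); the robot touches nothing.
It fails at once if the plate is lifted more than 5 mm or tipped more than 0.06 rad (height (world z) of plate above 0.005 m or angle between plate's own z axis and vertical above 0.06 rad).
It fails at once if a bystander is moved more than 15 mm (distance of any of ring_gauge, v_block, plug_gauge, gauge_block, cap_nut from where it was at the start of the episode above 0.015 m).
It also fails if it takes over 64 s, if anything falls off the work surface, if the arm or the gripper's body presses on something with over 40 N, if the wrist force passes 120 N, or if a joint passes its speed limit or range.

## Robot

A 6-joint arm with a two-finger parallel gripper is mounted at the origin on the work surface. World frame = base frame: x ahead of the robot, y to its left, z up, the work surface at z = 0. Lengths are in m, angles in rad, forces in N, time in s.
With the tool pointing down it reaches from about 0.2 to 0.875 m from the base axis. Payload 3.4 kg.
Tool frame: the origin (TCP) lies on the centre line of the jaws, within the pads' length; the fingertips stand 19 mm ahead of it and the grasp point (between the pads) is the TCP; z points along the fingers, y is the line along which they close (so a half turn about z gives the same grasp; the last joint's range is limited). The gripper opens to 94 mm and grips with 3 to 60 N. Pads are 16 mm wide; open, the fingers measure 119 mm over their backs; the gripper's body (75 mm by 177 mm) begins 78 mm behind the grasp point.
Start: joints at [-1.251, 0.276, 1.505, -0, 1.361, -0.121], TCP at [0.245, -0.52, 0.224] pointing down, gripper open.
Joint ranges: [-2.89, 2.89], [-0.75, 2.08], [0.22, 2.7], [-1.18, 4.32], [0.11, 2.71], [-2.7, 2.7]. Speed limits (rad/s): [2.57, 2.57, 3.14, 3.14, 3.14, 3.14].

## Interface

Orientations are given as a unit quaternion [x, y, z, w].
In Python, from bench import ctrl gives the robot as it stands.
- The arm moves only by the tool carry_out, never from a script. Its argument "rows" is a list of rows, each a list of 7 numbers: the shift along the tool's x, y, z in m, then the turn, a rotation vector about the tool's x, y, z in degrees, then the gripper's target within -1 to 1 (fully open at 1, half-way at 0, shut at -1). A call has exactly 5 rows; each row shifts and turns the commanded pose from where the row before left it, along the tool's axes as they then stand; what a row does not reach is not made up. A row lasts 1/12 s, in which the tool goes at most 41.7 mm and 7.16 degrees, less where a joint would pass 70% of its speed; a pose out of reach is approached as far as the arm can. A call is refused whole if a number of a shift passes 0.0417 or a number of a turn 7.16, either way. A call with a gripper value outside its range is refused whole. The fingers move at their own pace and stop on an object; "squeeze" is the grip in N (left out, the last holds). Time passes only in rows, so rows that do not move let the fingers close, or fill a call up. It gives the time, the measured TCP pose, the force, the opening and the grip force at its end, in the units of the state.
- ctrl.get_obs(): the state, without advancing time (a new reading comes with each control period).
- ctrl.read_camera(name): name is "scene" or "top" or "wrist"; returns the picture (384x512x3 uint8, red, green, blue); there is no depth.
- ctrl.get_calibration(name): a dict with "fov_y" (degrees; the focal length in pixels is half the picture's height over the tangent of half this angle, whatever the lens; pixels are square), "cx", "cy" (the principal point, pixels), "xyz" and "attitude" of the camera in the world. Camera axes: x right, y up, looking along -z (the intrinsics and any distortion apply to the point x, -y, -z); pixel columns grow to the right and rows downward; lengths in m; the calibration is good to about 2 mm. The wrist camera is an equidistant fisheye: a pixel r from the principal point sees the ray r / f radians off the axis. A picture is of the moment at which its call begins: read the wrist's pose just before it. get_calibration takes no time and is no camera call; for the wrist camera it gives the pose at the moment of the call.
- ctrl.hand_in(): hands the job in; it is judged then, once.
Trained networks look in the newest picture that a camera, given by its name, has taken for a name from the list of things; names that differ only in an ending like _2 or _b are one class to them, and where a whole thing is asked for, a point or a joint stands for the part that bears it (a point fixed in the world has none). Each returns a list of dicts, best first, with "p" (0 to 1); they miss things now and then, are a little off and sometimes report something else, mostly with a low value. They report only what shows in the picture. A call takes as long as a camera call. They do not tell look-alikes from the thing itself.
- ctrl.cut_out(label, camera): "region" (384x512 bool, what is visible of it).
- ctrl.tip_of(label, camera): "centre" ([x, y, z] in m, in world coordinates, good to about 4 mm: a listed point, or the origin of a listed thing).
The state is a dict: "time_s": time; "q": joint angles; "dq": joint speeds; "tau": joint torques, N m; "ee_pos": TCP position; "ee_rot": TCP orientation; "force": force on the tool from outside, world axes, zero at the start; "wrist_torque": the same for the moment, N m; "finger_gap": opening from 0.0 (shut) to 1.0 (fully open); "finger_force": force on a finger pad.
Only numpy, scipy, OpenCV 4.12 (cv2) and the standard library are available. Lean on these libraries where they do the work, as an engineer would, in place of code of your own. Each camera call takes 0.05 s, during which the arm holds its last target. There are 200 camera calls.

## Working session

There is one attempt and no reset: what is moved stays moved. The work goes in short steps, Python scripts to look and compute and a tool call to move; the robot and the scene stay as the last step left them, time stands still between calls to the robot, and variables do not carry over. Pictures are saved under pics/ and viewed, at most 10 in all, crops included, and the job is handed in when it is done.

Besides the shell and the picture viewer there is one more tool, called after "Call:" as a command line: name --pt "numbers of a row" for each row, then --argument value for the rest. carry_out: Moves the arm, as the interface text tells. Its arguments: {"type":"object","properties":{"rows":{"type":"array"},"squeeze":{"type":"number"}},"required":["rows"]}

```bash
mkdir -p pics
python3 - <<'E'
from bench import ctrl
import cv2,numpy as np
for c in ["scene","top"]:
    im=ctrl.read_camera(c); cv2.imwrite(f"pics/{c}0.png",im[:,:,::-1])
    k=ctrl.get_calibration(c); print(c,k)
    for l in ["plate","fixture","fence","bridge","stop","ring_gauge","plug_gauge"]:
        print(l,[(round(d["p"],2),np.round(d["centre"],3).tolist()) for d in ctrl.tip_of(l,c)])
o=ctrl.get_obs();print(o["ee_pos"],o["ee_rot"],o["time_s"],o["finger_gap"])
E
```

```text
scene {'fov_y': 48.015687055083994, 'cx': 261.7916023857453, 'cy': 191.60879459741753, 'xyz': array([1.20149621, 0.24075294, 0.5838821 ]), 'attitude': array([0.2475234 , 0.36409205, 0.7569548 , 0.48289603])}
plate [(0.7, [0.378, -0.083, 0.001]), (0.66, [0.572, -0.137, -0.0]), (0.59, [0.485, -0.328, 0.001])]
fixture [(0.88, [0.61, 0.071, -0.001])]
fence [(0.98, [0.652, -0.016, 0.016])]
bridge [(0.64, [0.61, 0.065, 0.018])]
stop [(0.84, [0.613, 0.153, 0.021])]
ring_gauge [(0.64, [0.713, -0.094, 0.0]), (0.57, [0.479, 0.086, -0.002])]
plug_gauge [(0.7, [0.61, 0.241, -0.001])]
top {'fov_y': 57.279031675140516, 'cx': 250.62555513183986, 'cy': 192.8348037566691, 'xyz': array([ 0.43251822, -0.00752652,  0.78632485]), 'attitude': array([-0.05490424,  0.0775158 ,  0.70836212, -0.69942829])}
plate [(0.96, [0.49, -0.321, -0.001]), (0.74, [0.572, -0.139, -0.004]), (0.73, [0.377, -0.085, 0.0])]
fixture [(0.63, [0.61, 0.073, -0.003])]
fence [(0.77, [0.658, -0.015, 0.021])]
bridge [(0.59, [0.606, 0.06, 0.016])]
stop [(0.91, [0.606, 0.151, 0.017])]
ring_gauge [(0.77, [0.482, 0.09, 0.004])]
plug_gauge [(0.87, [0.609, 0.243, -0.001])]
[ 0.24536291 -0.5200735   0.22453072] [9.75804737e-01 2.18643792e-01 9.68124055e-06 8.37640363e-05] 0.8 0.9961079941896273
```

View pics/top0.png

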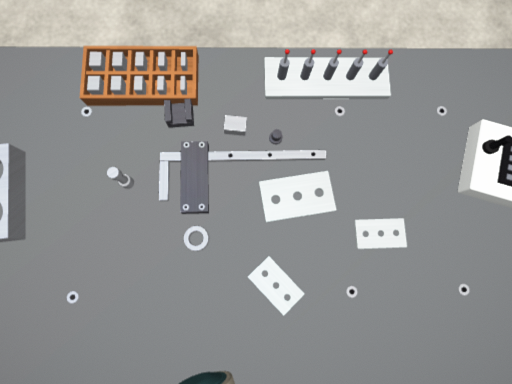

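View pics/scene0.png

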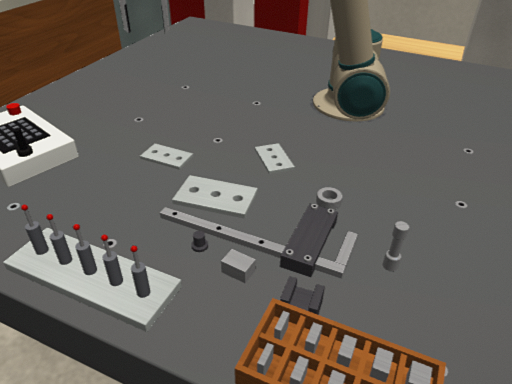

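Top view candidates with three holes: (298,195) is the largest, at about 75×45 px. (381,233) and (276,285) are both smaller. The one at (298,195) also lies before the bridge and near the fence, as described. I'll measure it and confirm in a crop.

```bash
cat > h.py <<'E'
from bench import ctrl
import cv2,numpy as np
from scipy.spatial.transform import Rotation as R
def ground(c,px,z):
    k=ctrl.get_calibration(c); f=192/np.tan(np.radians(k["fov_y"]/2))
    px=np.atleast_2d(px).astype(float)
    d=np.c_[(px[:,0]-k["cx"])/f,-(px[:,1]-k["cy"])/f,-np.ones(len(px))]
    d=R.from_quat(k["attitude"]).apply(d); o=k["xyz"]
    return (o+d*((z-o[2])/d[:,2])[:,None])[:,:2]
def project(c,P):
    k=ctrl.get_calibration(c); f=192/np.tan(np.radians(k["fov_y"]/2))
    p=R.from_quat(k["attitude"]).inv().apply(np.atleast_2d(P)-k["xyz"])
    return np.c_[k["cx"]-f*p[:,0]/p[:,2],k["cy"]+f*p[:,1]/p[:,2]]
def plates(c):
    """rectangles (cx,cy,long,short,angle of long axis from +y) for each region"""
    out=[]
    for d in ctrl.cut_out("plate",c):
        m=d["region"].astype(np.uint8)
        cs,_=cv2.findContours(m,cv2.RETR_EXTERNAL,cv2.CHAIN_APPROX_NONE)
        g=ground(c,max(cs,key=len)[:,0,:],0.012)
        r=cv2.minAreaRect((g*1000).astype(np.float32)); b=cv2.boxPoints(r)
        e=[b[1]-b[0],b[2]-b[1]]; e.sort(key=np.linalg.norm); v=e[1]*np.sign(e[1][1])
        out.append((round(d["p"],2),np.round(r[0],1),np.round([np.linalg.norm(e[1]),np.linalg.norm(e[0])],1),round(float(np.arctan2(-v[0],v[1])),4)))
    return out
E
python3 - <<'E'
from h import *
for c in ["top","scene"]:
    im=ctrl.read_camera(c)
    print(c,*plates(c),sep="\n")
    # fixture axis from fence region
    for l in ["fixture"]:
        for d in ctrl.cut_out(l,c)[:1]:
            m=d["region"].astype(np.uint8); print(l,d["p"],m.sum(), cv2.boundingRect(m))
            if c=="top": cv2.imwrite("pics/fixmask.png",m*255)
    if c=="top":
        cv2.imwrite("pics/crop1.png",cv2.resize(im[100:260,140:350,::-1],None,fx=3.8,fy=3.7,interpolation=cv2.INTER_CUBIC))
E
```

```text
top
(0.65, array([ 486. , -319.2]), array([117.6,  65.9], dtype=float32), 0.0478)
(0.59, array([ 572.4, -137.3]), array([161.9,  96.2], dtype=float32), 0.1595)
(0.56, array([379.2, -83.1]), array([112.8,  65.8], dtype=float32), -0.8174)
fixture 0.8 3883 (159, 140, 167, 75)
scene
(0.97, array([ 578.5, -136.5]), array([165.5, 106.5], dtype=float32), 0.1513)
(0.93, array([ 495.2, -316.3]), array([117.4,  73.6], dtype=float32), 0.005)
(0.63, array([386.7, -81.5]), array([124.1,  70.1], dtype=float32), -0.8356)
fixture 0.82 4944 (159, 204, 199, 74)
```

View pics/crop1.png

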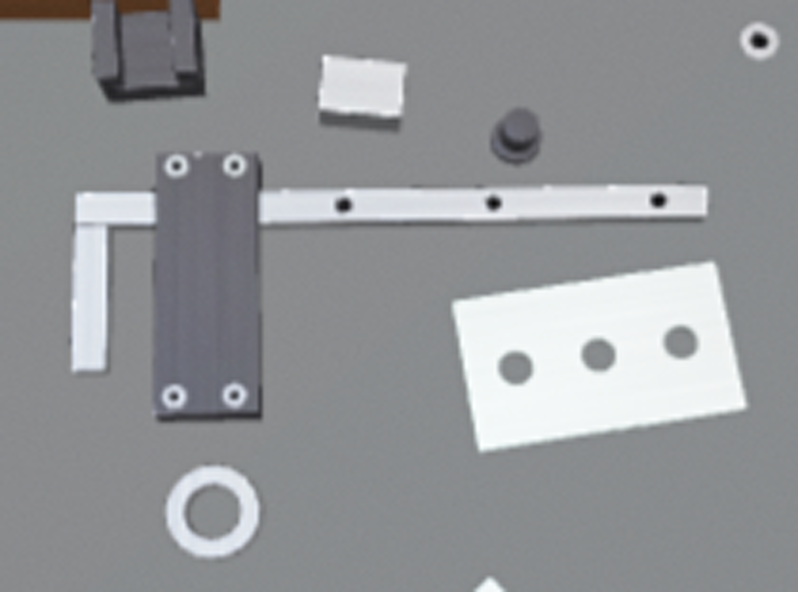

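The crop confirms the large plate: corners at about (453,300), (714,262), (746,408) and (480,450), measuring 162×96 mm. The fence runs from (75,193) to (707,217), the bridge from (155,153) to (260,415), and the stop is at x≈75–107. Next I fit the fixture pose from these known corners.

Run:
```python
from h import *
from scipy.optimize import least_squares
px=np.array([[75,193],[707,186],[707,216],[73,371],[106,371],[261,411],[262,153],[155,153],[155,411],[714,262],[453,300],[480,450],[746,408]])/[3.8,3.7]+[140,100]-[.37,.37]
F=np.array([[66,100,15],[66,-280,15],[46,-280,15],[-44,100,15],[-44,80,15],[-74,-10,30],[86,-10,30],[86,50,30],[-74,50,30]])/1e3
PL=np.array([[46,-80,12],[46,80,12],[-46,80,12],[-46,-80,12]])/1e3
def fit(M,q,x0):
    def w(p):
        c,s=np.cos(p[2]),np.sin(p[2]); return np.c_[p[0]+c*M[:,0]-s*M[:,1],p[1]+s*M[:,0]+c*M[:,1],M[:,2]]
    r=least_squares(lambda p:(project("top",w(p))-q).ravel(),x0,loss="soft_l1"); return r.x,np.round(r.fun.reshape(-1,2),1).tolist()
f,e=fit(F,px[:9],[.61,.07,0]); print("fixture",f.round(4),e)
p,e=fit(PL,px[9:],[.572,-.137,.16]); print("plate",p.round(4),e)
c,s=np.cos(f[2]),np.sin(f[2]); d=p-f
print("plate in fixture",c*d[0]+s*d[1],-s*d[0]+c*d[1],d[2])
```

```text
fixture [0.6102 0.0707 0.009 ] [[0.3, 0.1], [0.3, -0.4], [0.9, -0.2], [-0.3, -0.2], [0.1, -0.4], [-0.4, 0.6], [-0.8, -0.4], [0.5, -0.0], [-0.4, 1.1]]
plate [ 0.5726 -0.1384  0.147 ] [[0.2, -0.0], [-0.0, 0.3], [-0.2, -0.1], [0.1, -0.1]]
plate in fixture -0.039485433876986456 -0.2086768893231267 0.13798706122729965
```

Call:
carry_out --pt "0 0 0 0 0 5 1" --pt "0 0 0 0 0 5 1" --pt "0 0 0 0 0 5 1" --pt "0 0 0 0 0 5 1" --pt "0 0 0 0 0 4.74 1"

```text
time_s: 1.52
ee_pos: [0.2453, -0.5201, 0.2245]
ee_rot: [1.0, 0.002, 0.0, 0.0]
force: [-1.2, -0.0, 0.1]
finger_gap: 0.997
finger_force: 0.0
```

Call:
carry_out --pt "0.024 -0.038 0 0 0 -0.3 1" --pt "0.024 -0.038 0.01 0 0 0 1" --pt "0.024 -0.038 0.01 0 0 0 1" --pt "0.024 -0.038 0.01 0 0 0 1" --pt "0.024 -0.038 0.01 0 0 0 1"

```text
time_s: 1.93
ee_pos: [0.3528, -0.3444, 0.1881]
ee_rot: [1.0, 0.007, 0.0, 0.0]
force: [0.0, 0.0, 0.4]
finger_gap: 0.997
finger_force: 0.0
```

Call:
carry_out --pt "0.024 -0.038 0.01 0 0 0 1" --pt "0.024 -0.038 0.01 0 0 0 1" --pt "0.024 -0.038 0.01 0 0 0 1" --pt "0.022 -0.038 0.01 0 0 0 1" --pt "0.022 -0.036 0.01 0 0 0 1"

```text
time_s: 2.35
ee_pos: [0.4571, -0.1696, 0.1422]
ee_rot: [1.0, 0.007, 0.0, 0.0]
force: [0.9, -0.7, -1.1]
finger_gap: 0.998
finger_force: 0.0
```

Call:
carry_out --pt "0.003 0 0.015 0 0 0.3 1" --pt "0 0 0.02 0 0 0 1" --pt "0 0 0.02 0 0 0 1" --pt "0 0 0.02 0 0 0 1" --pt "0 0 0 0 0 0 1"

```text
time_s: 2.77
ee_pos: [0.457, -0.1698, 0.0642]
ee_rot: [1.0, 0.005, -0.003, -0.002]
force: [-0.6, 0.6, -0.4]
finger_gap: 1.003
finger_force: 0.0
```

Call:
carry_out --pt "0.01 -0.015 0 0 0 0 1" --pt "0.007 -0.015 0 0 0 0 1" --pt "0 0 0.02 0 0 0 1" --pt "0 0 0.014 0 0 0 1" --pt "0 0 0.006 0 0 0 1"

```text
time_s: 3.18
ee_pos: [0.4759, -0.141, 0.0269]
ee_rot: [1.0, 0.005, -0.0, -0.0]
force: [-0.4, -0.2, -0.0]
finger_gap: 1.004
finger_force: 0.0
```

Call:
carry_out --pt "0 0 0 0 0 0 1" --pt "0 0 0 0 0 0 1" --pt "0 0 0 0 0 0 1" --pt "0 0 0 0 0 0 1" --pt "0 0 0 0 0 0 1"

```text
time_s: 3.6
ee_pos: [0.4766, -0.1417, 0.028]
ee_rot: [1.0, 0.004, 0.001, 0.0]
force: [-0.6, 0.7, 1.1]
finger_gap: 1.002
finger_force: 0.0
```

Call:
carry_out --pt "0 0 0.005 0 0 0 1" --pt "0.012 0 0 0 0 0 1" --pt "0.008 0 0 0 0 0 1" --pt "0.006 0 0 0 0 0 1" --pt "0.006 0 0 0 0 0 1"

```text
time_s: 4.02
ee_pos: [0.5092, -0.141, 0.0222]
ee_rot: [1.0, 0.005, 0.0, 0.0]
force: [-1.8, 0.1, 1.2]
finger_gap: 1.004
finger_force: 1.2
```

Call:
carry_out --pt "0.006 0 0 0 0 0 1" --pt "0.006 0 0 0 0 0 1" --pt "0.006 0 0 0 0 0 1" --pt "0.006 0 0 0 0 0 1" --pt "0.006 0 0 0 0 0 1"

```text
time_s: 4.43
ee_pos: [0.5374, -0.1402, 0.0218]
ee_rot: [1.0, 0.005, -0.001, -0.0]
force: [-1.6, -0.2, -1.0]
finger_gap: 1.001
finger_force: 1.1
```

Fingers are in contact. About 20 mm is left to the fence, so I slow down.

Call:
carry_out --pt "0.004 0 0 0 0 0 1" --pt "0.004 0 0 0 0 0 1" --pt "0.003 0 0 0 0 0 1" --pt "0.003 0 0 0 0 0 1" --pt "0.002 0 0 0 0 0 1"

```text
time_s: 4.85
ee_pos: [0.5544, -0.1406, 0.0221]
ee_rot: [1.0, 0.004, -0.0, 0.0]
force: [-1.7, -0.1, -1.2]
finger_gap: 1.0
finger_force: 0.9
```

Call:
carry_out --pt "0.002 0 0 0 0 0 1" --pt "0.001 0 0 0 0 0 1" --pt "0.001 0 0 0 0 0 1" --pt "0 0 0 0 0 0 1" --pt "0 0 0 0 0 0 1"

```text
time_s: 5.27
ee_pos: [0.5563, -0.1406, 0.0222]
ee_rot: [1.0, 0.005, -0.002, -0.0]
force: [-5.1, -1.0, 1.4]
finger_gap: 1.003
finger_force: 2.6
```

Call:
carry_out --pt "0.001 0 0 0 0 0 1" --pt "0.001 0 0 0 0 0 1" --pt "0.001 0 0 0 0 0 1" --pt "0 0 0 0 0 0 1" --pt "0 0 0 0 0 0 1"

```text
time_s: 5.68
ee_pos: [0.5565, -0.1406, 0.0222]
ee_rot: [1.0, 0.005, -0.004, -0.0]
force: [-10.1, -2.7, 5.8]
finger_gap: 1.002
finger_force: 5.3
```

Run:
```python
from h import *
im=ctrl.read_camera("scene"); print(plates("scene"))
cv2.imwrite("pics/scene1.png",cv2.resize(im[150:300,130:380,::-1],None,fx=3.2,fy=3.2,interpolation=cv2.INTER_CUBIC))
print(ctrl.get_obs()["force"].round(1))
```

```text
[(0.91, array([ 494.8, -317. ]), array([113. ,  71.3], dtype=float32), 0.0234), (0.85, array([388.5, -80.1]), array([124.4,  68.6], dtype=float32), -0.8118), (0.78, array([ 615.7, -140.9]), array([166. , 100.2], dtype=float32), 0.0176)]
[-11.   -1.5   5.2]
```

View pics/scene1.png

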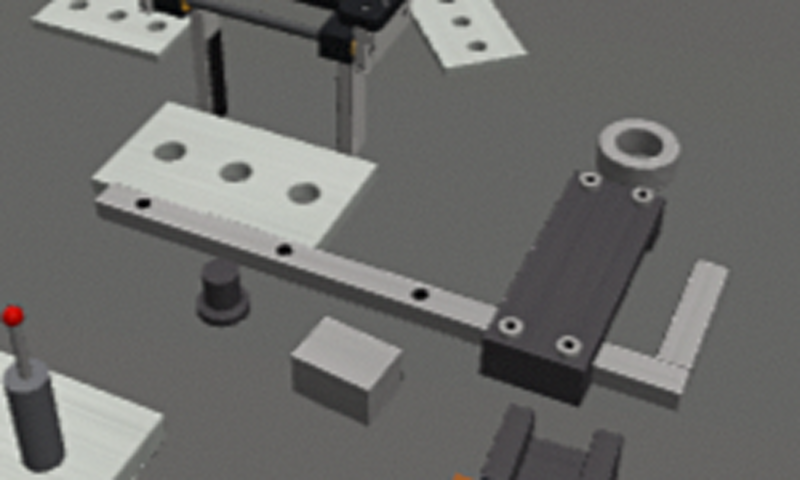

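The crop shows the plate flush on the fence: its edge runs along the bar from (95,185) to (320,245), still well before the bridge. I back off and go round to the rear end.

Call:
carry_out --pt "-0.004 0 0 0 0 0 1" --pt "-0.015 0 0 0 0 0 1" --pt "-0.02 0 0 0 0 0 1" --pt "0 0 -0.03 0 0 0 0.5" --pt "0 0 -0.03 0 0 0 0"

```text
time_s: 6.2
ee_pos: [0.5208, -0.1404, 0.0819]
ee_rot: [1.0, 0.004, -0.001, -0.001]
force: [1.4, -0.1, 0.3]
finger_gap: 0.892
finger_force: 0.0
```

Call:
carry_out --pt "0 0 -0.01 0 0 -7 0" --pt "0 0 0 0 0 -7 0" --pt "0 0 0 0 0 -7 0" --pt "0 0 0 0 0 -7 0" --pt "0 0 0 0 0 -7 0"

```text
time_s: 6.62
ee_pos: [0.5241, -0.1413, 0.0934]
ee_rot: [0.951, 0.308, 0.002, 0.001]
force: [0.0, -0.9, -0.9]
finger_gap: 0.541
finger_force: 0.0
```

Call:
carry_out --pt "0 0 0 0 0 -7 0" --pt "0 0 0 0 0 -7 0" --pt "0 0 0 0 0 -7 0" --pt "0 0 0 0 0 -7 0" --pt "0 0 0 0 0 -7 0"

```text
time_s: 7.03
ee_pos: [0.5241, -0.1413, 0.0931]
ee_rot: [0.815, 0.58, 0.002, 0.002]
force: [0.4, 0.4, 0.1]
finger_gap: 0.499
finger_force: 0.0
```

Call:
carry_out --pt "0 0 0 0 0 -7 0" --pt "0 0 0 0 0 -7 0" --pt "0 0 0 0 0 -6 0" --pt "0 0 0 0 0 0 0" --pt "0 0 0 0 0 0 0"

```text
time_s: 7.45
ee_pos: [0.5234, -0.1411, 0.0929]
ee_rot: [0.705, 0.709, 0.001, 0.001]
force: [0.3, 0.2, 0.6]
finger_gap: 0.5
finger_force: 0.0
```

Call:
carry_out --pt "-0.03 0.022 0 0 0 0 0" --pt "-0.03 0.022 0 0 0 0 0" --pt "-0.03 0.022 0 0 0 0 0" --pt "-0.03 0.022 0 0 0 0.2 0" --pt "0 0 0 0 0 0 0"

```text
time_s: 7.87
ee_pos: [0.6167, -0.2668, 0.0924]
ee_rot: [0.707, 0.707, 0.001, 0.005]
force: [1.3, 0.1, 0.1]
finger_gap: 0.5
finger_force: 0.0
```

Run:
```python
from h import *
im=ctrl.read_camera("scene"); print(plates("scene"))
o=ctrl.get_obs(); print(o["ee_pos"].round(4),o["q"].round(2))
cv2.imwrite("pics/scene2.png",cv2.resize(im[100:300,130:380,::-1],None,fx=3,fy=3,interpolation=cv2.INTER_CUBIC))
```

```text
[(0.92, array([ 494.4, -315.3]), array([114.4,  73.3], dtype=float32), 0.0136), (0.84, array([388.3, -81.1]), array([120.3,  67.9], dtype=float32), -0.8253), (0.61, array([ 614. , -140.9]), array([169.3,  99.3], dtype=float32), 0.0113)]
[ 0.612  -0.2612  0.0918] [-0.51  0.5   1.49  0.    1.15 -0.51]
```

Call:
carry_out --pt "0 0 0.02 0 0 -0.5 0" --pt "0 0 0.02 0 0 0 0" --pt "0 0 0.015 0 0 0 0" --pt "0 0 0.01 0 0 0 0" --pt "0 0 0.004 0 0 0 0"

```text
time_s: 8.38
ee_pos: [0.6096, -0.2584, 0.0218]
ee_rot: [0.702, 0.712, -0.0, -0.002]
force: [0.4, 0.1, 0.7]
finger_gap: 0.501
finger_force: 0.0
```

Call:
carry_out --pt "0.007 0 0 0 0 0 0" --pt "0.007 0 0 0 0 0 0" --pt "0.007 0 0 0 0 0 0" --pt "0.007 0 0 0 0 0 0" --pt "0.007 0 0 0 0 0 0"

```text
time_s: 8.8
ee_pos: [0.6114, -0.2255, 0.0244]
ee_rot: [0.702, 0.712, -0.0, 0.002]
force: [-1.4, -4.4, 1.1]
finger_gap: 0.496
finger_force: 2.0
```

Call:
carry_out --pt "0.01 0.0002 0 0 0 0.3 0" --pt "0.01 0.0002 0 0 0 0 0" --pt "0.01 0.0002 0 0 0 0 0" --pt "0.01 0.0002 0 0 0 0 0" --pt "0.01 0.0002 0 0 0 0 0"

```text
time_s: 9.22
ee_pos: [0.6109, -0.1767, 0.0244]
ee_rot: [0.703, 0.711, -0.002, 0.002]
force: [-2.6, -7.2, 2.5]
finger_gap: 0.499
finger_force: 3.5
```

Call:
carry_out --pt "0.008 0.0002 0 0 0 0 0" --pt "0.008 0.0002 0 0 0 0 0" --pt "0.008 0.0002 0 0 0 0 0" --pt "0.008 0.0002 0 0 0 0 0" --pt "0.004 0.0002 0 0 0 0 0"

```text
time_s: 9.63
ee_pos: [0.6107, -0.1406, 0.0244]
ee_rot: [0.703, 0.711, -0.002, 0.001]
force: [-4.5, -8.8, 4.3]
finger_gap: 0.5
finger_force: 4.4
```

Run:
```python
from h import *
im=ctrl.read_camera("scene"); print(plates("scene"))
cv2.imwrite("pics/scene3.png",cv2.resize(im[150:300,130:380,::-1],None,fx=3.2,fy=3.2,interpolation=cv2.INTER_CUBIC))
o=ctrl.get_obs(); print(o["ee_pos"].round(4),o["ee_rot"].round(4),o["force"].round(1))
```

```text
[(0.9, array([ 495.3, -332.6]), array([87.8, 70.1], dtype=float32), -0.0439), (0.75, array([610.3, -51.1]), array([166.6,  93.5], dtype=float32), 0.0092), (0.55, array([387.8, -80. ]), array([121.7,  69.6], dtype=float32), -0.8389)]
[ 0.6109 -0.14    0.0243] [ 0.7032  0.7109 -0.0017  0.0009] [-2.9 -4.4  3.4]
```

View pics/scene3.png

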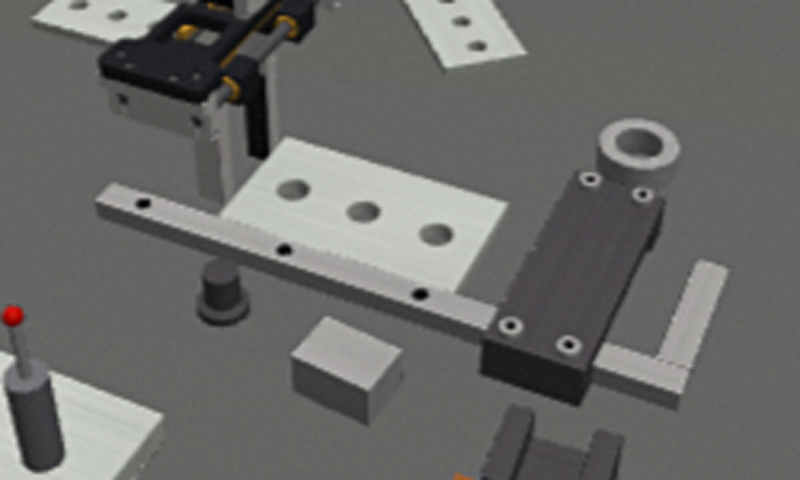

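The picture shows the plate flush along the fence from (220,215) to (455,290) and parallel to it, entering the bridge squarely. I continue.

Call:
carry_out --pt "0.008 0.0001 0 0 0 0 0" --pt "0.008 0.0001 0 0 0 0 0" --pt "0.008 0.0001 0 0 0 0 0" --pt "0.008 0.0001 0 0 0 0 0" --pt "0.008 0.0001 0 0 0 0 0"

```text
time_s: 10.15
ee_pos: [0.6106, -0.1014, 0.0244]
ee_rot: [0.703, 0.711, -0.003, 0.001]
force: [-5.2, -8.9, 4.6]
finger_gap: 0.496
finger_force: 4.5
```

Call:
carry_out --pt "0.008 0.0001 0 0 0 0 0" --pt "0.008 0.0001 0 0 0 0 0" --pt "0.008 0.0001 0 0 0 0 0" --pt "0.008 0.0001 0 0 0 0 0" --pt "0.008 0.0001 0 0 0 0 0"

```text
time_s: 10.57
ee_pos: [0.6103, -0.0617, 0.0243]
ee_rot: [0.703, 0.711, -0.003, 0.001]
force: [-5.5, -10.0, 4.9]
finger_gap: 0.5
finger_force: 5.1
```

Call:
carry_out --pt "0.007 0.0001 0 0 0 0 0" --pt "0.006 0.0001 0 0 0 0 0" --pt "0.005 0.0001 0 0 0 0 0" --pt "0.005 0.0001 0 0 0 0 0" --pt "0.004 0.0001 0 0 0 0 0"

```text
time_s: 10.98
ee_pos: [0.6101, -0.0349, 0.0243]
ee_rot: [0.703, 0.711, -0.004, 0.001]
force: [-5.1, -10.7, 6.3]
finger_gap: 0.499
finger_force: 5.5
```

About 18 mm left to the stop.

Call:
carry_out --pt "0.003 0 0 0 0 0 0" --pt "0.003 0 0 0 0 0 0" --pt "0.003 0 0 0 0 0 0" --pt "0.003 0 0 0 0 0 0" --pt "0.002 0 0 0 0 0 0"

```text
time_s: 11.4
ee_pos: [0.61, -0.021, 0.0243]
ee_rot: [0.703, 0.711, -0.004, 0.001]
force: [-5.6, -10.4, 6.3]
finger_gap: 0.499
finger_force: 5.4
```

Call:
carry_out --pt "0.0015 0 0 0 0 0 0" --pt "0.0015 0 0 0 0 0 0" --pt "0.0015 0 0 0 0 0 0" --pt "0.001 0 0 0 0 0 0" --pt "0 0 0 0 0 0 0"

```text
time_s: 11.82
ee_pos: [0.61, -0.0168, 0.0243]
ee_rot: [0.703, 0.711, -0.004, 0.002]
force: [-5.7, -14.1, 6.6]
finger_gap: 0.501
finger_force: 6.9
```

Call:
carry_out --pt "0.001 0 0 0 0 0 0" --pt "0.001 0 0 0 0 0 0" --pt "0.001 0 0 0 0 0 0" --pt "0 0 0 0 0 0 0" --pt "0 0 0 0 0 0 0"

```text
time_s: 12.23
ee_pos: [0.61, -0.0166, 0.0244]
ee_rot: [0.702, 0.712, -0.006, 0.003]
force: [-6.1, -20.6, 5.5]
finger_gap: 0.502
finger_force: 10.2
```

The plate is against the stop: motion has stalled and the force is rising. I back off and look.

Call:
carry_out --pt "-0.005 0 0 0 0 0 0" --pt "-0.015 0 0 0 0 0 0" --pt "-0.025 0 0 0 0 0 0" --pt "-0.03 0 -0.03 0 0 0 0" --pt "-0.03 0 -0.04 0 0 0 0"

```text
time_s: 12.65
ee_pos: [0.6111, -0.1092, 0.0845]
ee_rot: [0.704, 0.71, -0.001, -0.003]
force: [0.7, 0.4, 0.9]
finger_gap: 0.5
finger_force: 0.0
```

Call:
carry_out --pt "-0.04 0 -0.04 0 0 0 0" --pt "-0.04 0 -0.03 0 0 0 0" --pt "-0.04 0 0 0 0 0 0" --pt "0 0 0 0 0 0 0" --pt "0 0 0 0 0 0 0"

```text
time_s: 13.07
ee_pos: [0.614, -0.2135, 0.1409]
ee_rot: [0.705, 0.709, 0.001, 0.0]
force: [-1.3, 1.0, -0.3]
finger_gap: 0.498
finger_force: 0.0
```

Run:
```python
from h import *
a=ctrl.read_camera("scene")[170:290,250:380,::-1]; b=ctrl.read_camera("top")[130:250,140:270,::-1]
cv2.imwrite("pics/fin.png",cv2.resize(np.hstack([a,b]),None,fx=3.05,fy=4,interpolation=cv2.INTER_CUBIC))
o=ctrl.get_obs(); print(o["ee_pos"].round(4),o["force"].round(1),o["time_s"])
for l in ["ring_gauge","plug_gauge"]: print(l,[(round(d["p"],2),np.round(d["centre"],3).tolist()) for d in ctrl.tip_of(l,"top")])
print(plates("top"))
```

```text
[ 0.6134 -0.2108  0.1399] [ 0.   0.5 -0.7] 13.1667
ring_gauge [(0.86, [0.482, 0.091, 0.004]), (0.61, [0.739, 0.002, -0.005])]
plug_gauge [(0.83, [0.609, 0.244, -0.002])]
[(0.67, array([609.9,  26.9]), array([92.5, 69.3], dtype=float32), 1.5614), (0.59, array([379.5, -84.2]), array([108.9,  62.5], dtype=float32), -0.8353)]
```

View pics/fin.png

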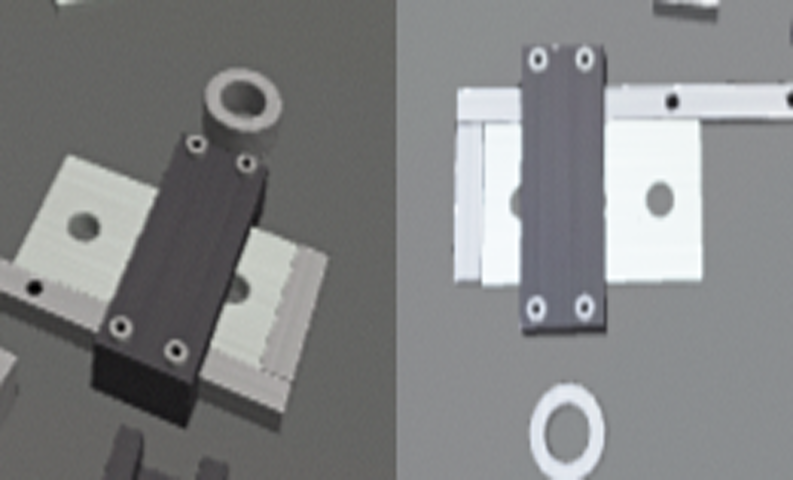

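Both views show the plate under the bridge, touching the stop (line at top-view x≈483) and the fence (y≈122). The ring and plug gauges have not moved, and the arm is clear.

```bash
python3 -c "
from bench import ctrl
print(ctrl.hand_in())"
```

```text
the job is handed in; nothing more can be done
None
```

I pushed the largest plate flush to the fence, slid it under the bridge to the end stop, backed the arm clear and handed the job in at about 13 s; no verdict came back, but the last pictures showed it seated against fence and stop.

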